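Find the stray die and pack away the dice cup

ROBOT

A 6-joint arm with a two-finger parallel gripper is mounted at the origin on the work surface. World frame = base frame: x ahead of the robot, y to its left, z up, the work surface at z = 0. Lengths are in m, angles in rad, forces in N, time in s.
With the tool pointing down it reaches from about 0.375 to 0.975 m from the base axis. Payload 3.8 kg.
Tool frame: the origin (TCP) lies at the centre of the arm's flange, where the gripper is bolted on; the fingertips stand 173 mm ahead of it and the grasp point (between the pads) lies 155 mm ahead of it (bot.tip_reach is the distance from the TCP to the fingertips, in m); z points along the fingers, y is the line along which they close (so a half turn about z gives the same grasp; the last joint's range is limited). The gripper opens to 85 mm and grips with 20 to 120 N. Pads are 22 mm wide; open, the fingers measure 114 mm over their backs; the gripper's body (76 mm by 85 mm) begins 54 mm behind the grasp point. The pads swing forward as they close: fully open they stand 13 mm farther back than shut.
Start: joints at [1.088, 0.264, 1.604, -0, 1.274, -0.037], TCP at [0.291, 0.609, 0.405] pointing down, gripper open.
Joint ranges: [-2.63, 2.63], [-0.94, 2.18], [0.31, 2.57], [-1.31, 4.45], [0, 2.66], [-2.55, 2.55]. Speed limits (rad/s): [2.57, 2.57, 3.14, 3.14, 3.14, 3.14].

INTERFACE

Orientations are given as a rotation vector (axis times angle).
In Python, from workcell import bot gives the robot as it stands.
- The arm moves only by the tool drive_tool, never from a script. Its arguments are lists of equal length, an entry for each row: "claw": the finger opening in mm, from 0 to 85.4; "slide": the shift along the world's x, y, z each as a share of 0.5 m, from -1 to 1, a list of three; "yaw": the turn about the world's z as a share of 180 degrees, from -1 to 1. A call has 1 to 8 rows; each row is the pose to reach, as a shift and turn from the pose commanded when the call began, turning the shorter way round; what a row does not reach only later rows make up. A row lasts 1/12 s, in which the tool goes at most 41.7 mm and 7.16 degrees, less where a joint would pass 70% of its speed; a pose out of reach is approached as far as the arm can. A call with a number of a shift or a turn outside -1 to 1 is refused whole. A call with a gripper value outside its range is refused whole. The fingers move at their own pace and stop on an object; "newtons" is the grip in N (left out, the last holds). Time passes only in rows, so rows that repeat a pose let the fingers close. It gives the time, the measured TCP pose, the force, the opening and the grip force at its end, in the units of the state.
- bot.read_state(): the state, without advancing time (a new reading comes with each control period).
- bot.read_camera(name): name is "side" or "top" or "wrist"; returns a dict with "color" (384x512x3 uint8, red, green, blue), "depth" (384x512 float32, m along the optical axis (not along the pixel's ray), 0 where there is no reading), "mtx" (3x3 intrinsics, pixels), "k1" (the pictures are not rectified: a ray, as slopes to the right and down, at radius r is drawn at 1 + k1 r^2 times it, then the intrinsics apply), "eye" and "rotation" of the camera in the world. Camera axes: x right, y up, looking along -z (the intrinsics and any distortion apply to the point x, -y, -z); pixel columns grow to the right and rows downward; lengths in m; the calibration is good to about 2 mm. A picture is of the moment at which its call begins.
- bot.finish_job(): hands the job in; it is judged then, once.
The state is a dict: "time": time; "q": joint angles; "joint_vel": joint speeds; "joint_torque": joint torques, N m; "tool_pos": TCP position; "tcp_rot": TCP orientation; "wrist_force": force on the tool from outside, world axes, zero at the start; "torque": the same for the moment, N m; "width": opening from 0.0 (shut) to 1.0 (fully open); "grip_force": force on a finger pad.
Only numpy, scipy, OpenCV 4.12 (cv2) and the standard library are available. Lean on these libraries where they do the work, as an engineer would, in place of code of your own. Each camera call takes 0.05 s, during which the arm holds its last target. There are 200 camera calls.

TASK

One of the three white dice has strayed into the walnut tray: pick just that die out of the clutter and drop it into the red dice cup with the other two. Then put the black lid on the cup and press it down until it is fully home, and finally stand the closed cup upright in the empty square well of the wooden games box. Leave everything else where it is.

Things in the scene. Friction and masses are not known exactly. Their poses are not given: they have to be found in the camera images.
- white_die: The stray white die: 18 mm cube with rounded edges and pips, origin at its centre; flat on the floor of the walnut tray, turned any way about the vertical. The only white die in the tray. 10 g.
- cup: Red plastic dice cup, round, 85 mm tall, standing open on the table; outer radius 28 mm at the foot, 30 mm under the lip; the lip round the mouth is 6 mm high and of radius 33 mm outside, 27.5 mm inside. Inner floor 4 mm up. Origin: centre of the underside, z up. About 100 g, two white dice inside. Grip it from above across the lip (66 mm wide), which stands out past the lid.
- cup_rim (a point): Centre of the cup's mouth, at rim height (85 mm above the cup's underside).
- cup_die_a: One of the two white dice already in the cup: 18 mm cube with rounded edges and pips, origin at its centre.
- cup_die_b: The other white die already in the cup: 18 mm cube with rounded edges and pips, origin at its centre.
- lid: Black push-fit lid of the cup, right way up on the table, about 55 g. Origin: centre of its underside, z up. From below: a round plug (12 mm deep, radius 25.5 mm, tapering to 21 mm at its foot; 2 mm play all round in the cup's mouth), a flange (radius 30.5 mm, 12 to 16 mm up), a grip bar on top. A grey sealing ring (3 mm high, outer radius 30.5 mm) sits round the plug, 5 mm below the flange.
- lid_seat (a point): Centre of the underside of the lid's flange (12 mm above the lid's origin). Set on the cup, the lid first rests on its sealing ring with the flange 8 mm above the rim; pushed down with more than about 7 N (10 to 15 N is ample) the ring slides up the plug until the flange is 3 mm above the rim: fully home, and it stays there.
- lid_bar (a point): Middle of the top edge of the lid's grip bar (34 mm above the lid's origin). The bar stands upright on the flange along the lid's x axis: 44 mm long, 10 mm thick along y, from 16 to 34 mm above the lid's origin. Pinch it across y from above.
- tray: Square walnut tray, fixed, 232 x 232 mm outside, rim 24 mm high and 7 mm thick, floor 6 mm above the table. Origin: centre of the underside, axes along its sides. It stands left or right of the robot, the games box on the other side. Seven small things stand in it on a loose 3 x 3 grid, about 65 mm between centres (two places empty).
- games_box: Open light-wood games box, fixed, 232 x 232 mm outside, 45 mm high, walls 6 mm. Origin: centre of the underside. It has three compartments: the empty square well for the cup at its -x, -y corner (blue felt floor), one with a yellow-covered pad, one with a deck of score sheets and two pencils.
- box_well (a point): Centre of the floor of the empty well, 5 mm above the table; the well is 90 x 90 mm inside, its walls rise 36 to 40 mm above this floor. Its axes are those of the games box.
- black_die: Black die: 18 mm cube with rounded edges and pips, origin at its centre. One of the loose things standing in the tray (same height of floor as the white die); its place among the others changes.
- green_die: Green die: 18 mm cube with rounded edges and pips, origin at its centre. One of the loose things standing in the tray (same height of floor as the white die); its place among the others changes.
- tea_light: Tea light in an aluminium cup, diameter 38 mm, 15 mm high (wick to 22 mm), origin at the centre of its underside. One of the loose things standing in the tray (same height of floor as the white die); its place among the others changes.
- wood_pawn: Light wooden chess pawn, foot diameter 25 mm, 46 mm tall, origin at the centre of its underside. One of the loose things standing in the tray (same height of floor as the white die); its place among the others changes.
- blue_pawn: Blue plastic pawn, foot diameter 23 mm, 37 mm tall, origin at the centre of its underside. One of the loose things standing in the tray (same height of floor as the white die); its place among the others changes.
- cork: Short bottle cork standing on end, diameter 27 mm, 26 mm tall, origin at the centre of its underside. One of the loose things standing in the tray (same height of floor as the white die); its place among the others changes.
- tumbler: Stainless steel tumbler, 110 mm tall, radius 36 mm at the rim, standing at the back of the table; origin at the centre of its underside.
- vase: Empty ribbed glass vase, 170 mm tall, radius up to 42 mm, standing at the back of the table; origin at the centre of its underside.
Mind the look-alikes: they are no part of the job. Of the things that look like the lid, the smallest one is meant.

How it is judged:
By the outcome, as a careful person would: the job done as asked, in the order asked, and still so for the second after the job is handed in, with the robot touching nothing.
It also fails if it takes over 72 s, if anything falls off the work surface, if the arm or the gripper's body presses on something with over 40 N, if the wrist force passes 120 N, or if a joint passes its speed limit or range.

## Working session

There is one attempt and no reset: what is moved stays moved. The work goes in short steps, Python scripts to look and compute and a tool call to move; the robot and the scene stay as the last step left them, time stands still between calls to the robot, and variables do not carry over. Pictures are saved under pics/ and viewed, at most 10 in all, crops included, and the job is handed in when it is done.

Besides the shell and the picture viewer there is one more tool, called after "Emit:" as name(argument=value, ...) on one line, values as JSON. drive_tool: Moves the arm, as the interface text tells. Shift numbers are shares of 0.5 m and turn numbers shares of 180 degrees, none past 1 either way. Its arguments: {"type":"object","properties":{"claw":{"type":"array","items":{"type":"number"}},"slide":{"type":"array","items":{"type":"array","items":{"type":"number"}}},"yaw":{"type":"array","items":{"type":"number"}},"newtons":{"type":"number"}},"required":["claw","slide","yaw"]}

```bash
ls; mkdir -p pics; cat > h.py <<'E'
import numpy as np, cv2
from workcell import bot
def shot(n):
    c=bot.read_camera(n); np.savez('/tmp/%s.npz'%n,**c); return c
def load(n): return dict(np.load('/tmp/%s.npz'%n))
def rays(c,uv):
    K=np.array(c['mtx']); uv=np.atleast_2d(np.asarray(uv,float))
    d=np.stack([(uv[:,0]-K[0,2])/K[0,0],(uv[:,1]-K[1,2])/K[1,1]],1); s=d.copy()
    for _ in range(30): s=d/(1+c['k1']*(s**2).sum(1,keepdims=True))
    return np.c_[s[:,0],-s[:,1],-np.ones(len(s))]   # camera frame
def dirs(c,uv): return rays(c,uv)@np.array(c['rotation']).T
def plane(c,uv,z):
    d=dirs(c,uv); e=np.array(c['eye']); return e+d*((z-e[2])/d[:,2])[:,None]
def cloud(c):
    h,w=c['depth'].shape; u,v=np.meshgrid(np.arange(w),np.arange(h))
    d=dirs(c,np.c_[u.ravel(),v.ravel()]); return (np.array(c['eye'])+d*c['depth'].reshape(-1,1)).reshape(h,w,3)
def tri(c1,p1,c2,p2):
    a=dirs(c1,p1)[0];b=dirs(c2,p2)[0];e1=np.array(c1['eye']);e2=np.array(c2['eye'])
    t=np.linalg.lstsq(np.c_[a,-b],e2-e1,rcond=None)[0]
    x,y=e1+a*t[0],e2+b*t[1]; return (x+y)/2,np.linalg.norm(x-y)
E
python3 - <<'E'
from h import *
print(bot.read_state())
ims=[]
for n in ['top','side','wrist']:
    c=shot(n); print(n,c['eye'],c['rotation'],c['mtx'],c['k1']); ims.append(c['color'][:,:,::-1])
cv2.imwrite('pics/top.png',cv2.resize(ims[0],(780,585),interpolation=cv2.INTER_CUBIC))
cv2.imwrite('pics/sw.png',np.hstack([cv2.resize(i,(400,300)) for i in ims[1:]]))
E
```

```text
pics
{'time': 0.0, 'q': array([ 1.08812616e+00,  2.64749193e-01,  1.60540302e+00, -7.00287551e-06,
        1.27371241e+00, -3.68879804e-02]), 'joint_vel': array([ 0.00097483, -0.00029027, -0.00288583,  0.00133872, -0.0008536 ,
       -0.00075249]), 'joint_torque': array([ 2.60794252e-03, -5.15118062e+01, -3.67304385e+01,  1.14694722e-04,
        1.28174003e-02,  9.49342706e-06]), 'tool_pos': array([0.29086538, 0.60872099, 0.40334859]), 'tcp_rot': array([-0.69431829, -3.06331336,  0.00345112]), 'wrist_force': array([-0.21432665, -0.18898402,  0.33380905]), 'torque': array([-0.00363786, -0.01583199,  0.01053308]), 'grip_force': 0.0, 'width': 1.0019157916597599}
top [ 0.39933915 -0.0060598   1.21465974] [ 0.08946051 -0.07075589 -1.59728463] [[426.70564333   0.         258.41745323]
 [  0.         426.70564333 187.00344719]
 [  0.           0.           1.        ]] -0.06731812585578856
side [ 0.40733311 -0.75170367  0.64917974] [ 0.94027023 -0.07639067 -0.18108678] [[431.00599288   0.         252.88273589]
 [  0.         431.00599288 193.19933831]
 [  0.           0.           1.        ]] -0.01729455364316756
wrist [0.23159401 0.63727729 0.37299796] [-0.23556178 -0.14648421  1.11926356] [[344.77717756   0.         258.57083556]
 [  0.         344.77717756 193.61026485]
 [  0.           0.           1.        ]] -0.03267924580730876
```

View pics/top.png

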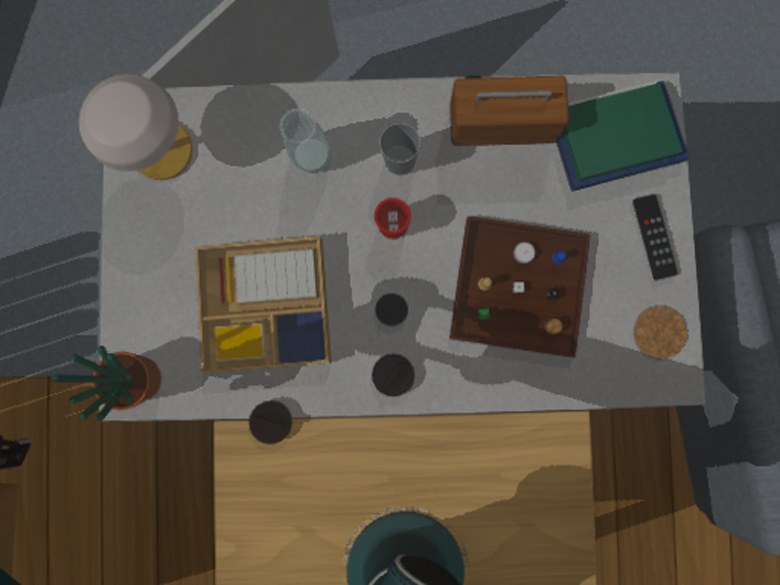

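View pics/sw.png

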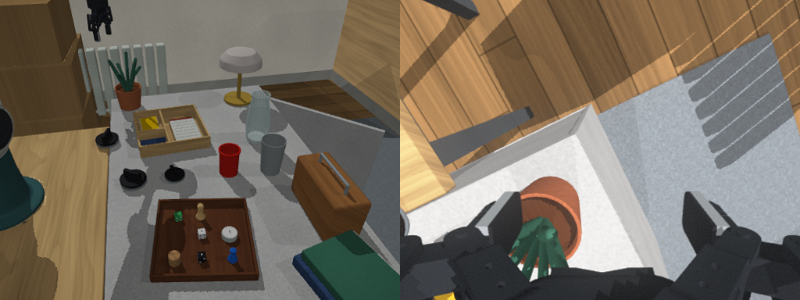

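```bash
sed -i "s/np.load('\/tmp\/%s.npz'%n))/np.load('\/tmp\/%s.npz'%n,allow_pickle=True))/; s/def dirs.*/def dirs(c,uv): return rays(c,uv)@cv2.Rodrigues(np.array(c['rotation'],float))[0].T/" h.py
python3 - <<'E'
from h import *
C={n:load(n) for n in ['top','side']}
def blobs(n,f,amin,amax,zmin=-.01,zmax=.2):
    c=C[n]; h=cv2.cvtColor(c['color'],cv2.COLOR_RGB2HSV).astype(int); P=cloud(c)
    m=(f(h[...,0],h[...,1],h[...,2])&(P[...,2]>zmin)&(P[...,2]<zmax)&(P[...,0]>.05)&(P[...,0]<1)&(abs(P[...,1])<.6)).astype(np.uint8)
    k,l,s,ce=cv2.connectedComponentsWithStats(m)
    for i in range(1,k):
        if amin<s[i,4]<amax:
            q=P[l==i]; print(' ',n,ce[i].round(1),s[i,:5],'med',np.median(q,0).round(4),'zmax',np.percentile(q[:,2],[5,95]).round(4),'ext',np.ptp(q,axis=0).round(3))
F={'black':(lambda h,s,v:(v<45),30,3000),'red':(lambda h,s,v:((h<6)|(h>174))&(s>170)&(v>60),20,3000),'white':(lambda h,s,v:(s<40)&(v>195),10,500),'blue':(lambda h,s,v:(h>100)&(h<130)&(s>80)&(v>20),20,4000)}
for k,(f,a,b) in F.items():
    print(k)
    for n in C: blobs(n,f,a,b)
P=cloud(C['top'])
for uv in [(130,162),(209,157),(215,239),(135,240),(257,203),(340,189)]: print(uv,P[uv[1],uv[0]].round(4))
E
```

```text
black
  top [429.1 154.1] [416 128  28  55 615] med [ 0.604  -0.4841  0.0155] zmax [0.011  0.0198] ext [0.157 0.069 0.015]
  top [363.8 192.1] [360 189   8   7  43] med [ 0.4985 -0.289   0.0228] zmax [0.0056 0.0266] ext [0.018 0.023 0.026]
  top [256.6 202.8] [247 193  21  21 331] med [0.4772 0.0123 0.0162] zmax [0.0122 0.0342] ext [0.056 0.057 0.038]
  top [339.6 205.8] [327 203  27   8  98] med [ 0.4628 -0.2206  0.0056] zmax [0.002  0.0088] ext [0.022 0.073 0.009]
  top [355.6 218.6] [344 215  22   8  50] med [ 0.424  -0.2677  0.0055] zmax [0.0022 0.0106] ext [0.021 0.059 0.012]
  top [257.7 245.8] [245 233  27  27 566] med [0.3574 0.0127 0.0209] zmax [0.0165 0.0448] ext [0.072 0.073 0.037]
  top [ 73.6 257.4] [ 55 234  32  40 358] med [0.3417 0.4819 0.1293] zmax [0.0709 0.1841] ext [0.095 0.104 0.133]
  top [ 58.8 247.1] [ 39 244  37   7  62] med [0.3699 0.5174 0.128 ] zmax [0.0895 0.1957] ext [0.012 0.045 0.131]
  top [177.2 276.6] [164 264  27  26 563] med [0.2791 0.2377 0.021 ] zmax [0.0165 0.0442] ext [0.07  0.074 0.035]
  top [265.8 358.6] [246 347  44  29 625] med [ 0.0643 -
[... 2411 characters left out ...]
] ext [0.022 0.044 0.012]
  top [198.7 227. ] [184 214  28  24 405] med [0.4132 0.1779 0.0052] zmax [0.0013 0.0087] ext [0.063 0.077 0.012]
  side [195.6 180.4] [180 176  33  10 184] med [0.4265 0.2081 0.0047] zmax [0.0027 0.0069] ext [0.084 0.033 0.007]
  side [297.3 327.1] [291 316  13  22 206] med [ 0.5613 -0.3086  0.0198] zmax [0.007  0.0422] ext [0.027 0.045 0.039]
  side [398.7 356.7] [374 324  56  60 983] med [ 0.707  -0.3959  0.0275] zmax [0.0062 0.0313] ext [0.037 0.115 0.034]
(130, 162) [0.5996 0.3642 0.0442]
(209, 157) [0.6058 0.1408 0.0495]
(215, 239) [ 0.3787  0.1344 -0.0051]
(135, 240) [0.3819 0.3532 0.0329]
(257, 203) [0.4755 0.0115 0.0333]
(340, 189) [ 0.509  -0.2225  0.0217]
```

Emit:
drive_tool(claw=[85,85,85,85,85,85,85,85], slide=[[0.3,-1,0],[0.3,-1,0],[0.3,-1,0],[0.3,-1,0],[0.3,-1,0],[0.3,-1,0],[0.3,-1,0],[0.3,-1,0]], yaw=[-0.358,-0.358,-0.358,-0.358,-0.358,-0.358,-0.358,-0.358])

```text
time: 0.82
tool_pos: [0.3867, 0.2878, 0.4044]
tcp_rot: [2.085, 2.35, -0.0]
wrist_force: [0.4, -0.0, 0.9]
width: 0.994
grip_force: 0.0
```

```bash
python3 - <<'E'
from h import *
for n in ['top','side','wrist']:
    c=load(n); print(n,-cv2.Rodrigues(np.array(c['rotation'],float))[0][:,2])
# die, tray floor crops from top / side
i=load('top')['color'][135:240,290:395,::-1]; j=load('side')['color'][240:370,185:345,::-1]
cv2.imwrite('pics/crop.png',np.hstack([cv2.resize(i,(400,400),interpolation=2),cv2.resize(j,(400,400),interpolation=2)]))
c=load('top');P=cloud(c);h=cv2.cvtColor(c['color'],cv2.COLOR_RGB2HSV).astype(int)
m=(h[...,1]<50)&(h[...,2]>140)&(P[...,2]>.01)&(P[...,1]<-.1)&(P[...,1]>-.35)&(P[...,0]<.62)
k,l,s,ce=cv2.connectedComponentsWithStats(m.astype(np.uint8))
for a in range(1,k):
    if s[a,4]>5: print(ce[a],s[a,4],np.median(P[l==a],0))
E
```

```text
top [ 0.1015906   0.0104202  -0.99477172]
side [ 0.14395974  0.79579262 -0.58820889]
wrist [ 0.23396472 -0.11343369 -0.96560515]
[344.         165.12371134] 97 [ 0.57657786 -0.23664497  0.02152136]
[339.9  187.95] 20 [ 0.51169185 -0.22039858  0.02469512]
```

Emit:
drive_tool(claw=[60,60,60,60,60,60,60,60], slide=[[0.18,-0.65,0],[0.18,-0.65,0],[0.18,-0.65,0],[0.18,-0.65,0],[0.18,-0.65,0],[0.18,-0.65,0],[0.18,-0.65,0],[0.18,-0.65,0]], yaw=[-0.038,-0.038,-0.038,-0.038,-0.038,-0.038,-0.038,-0.038])

```text
time: 1.48
tool_pos: [0.4756, -0.0336, 0.4047]
tcp_rot: [2.215, 2.227, 0.001]
wrist_force: [0.9, 0.0, 0.5]
width: 0.704
grip_force: 0.0
```

```bash
python3 - <<'E'
from h import *
c=shot('wrist'); np.savez('/tmp/w1.npz',**c); print(bot.read_state()['tool_pos'],c['eye'])
cv2.imwrite('pics/w1.png',cv2.resize(c['color'][:,:,::-1],(780,585),interpolation=2))
E
```

```text
[ 0.47725657 -0.03949482  0.40489887] [0.47518808 0.03233959 0.37422533]
```

View pics/w1.png

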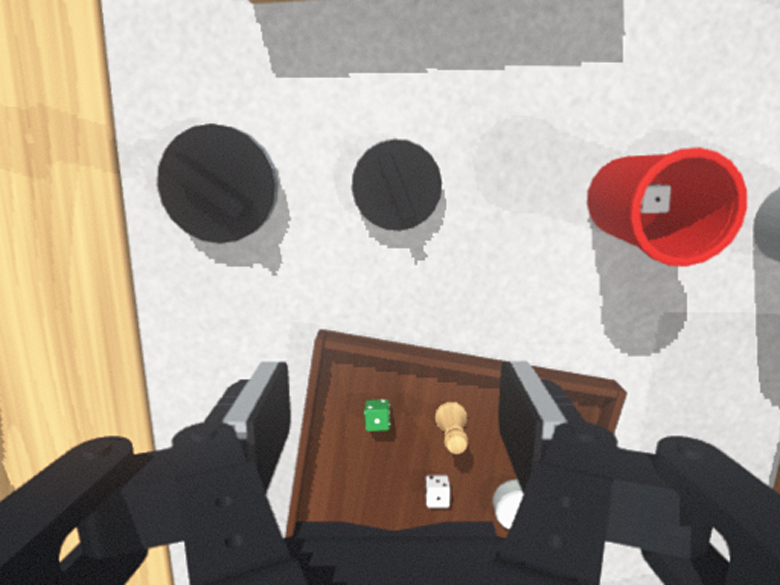

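Emit:
drive_tool(claw=[60,60,60,60,60,60,60,60], slide=[[0.07,-0.31,-0.2],[0.07,-0.31,-0.2],[0.07,-0.31,-0.2],[0.07,-0.31,-0.2],[0.07,-0.31,-0.2],[0.07,-0.31,-0.2],[0.07,-0.31,-0.2],[0.07,-0.31,-0.2]], yaw=[0,0,0,0,0,0,0,0])

```text
time: 2.2
tool_pos: [0.5108, -0.1859, 0.3049]
tcp_rot: [-2.215, -2.227, -0.0]
wrist_force: [-0.3, 1.1, -0.2]
width: 0.703
grip_force: 0.0
```

```bash
python3 - <<'E'
from h import *
c=shot('wrist'); np.savez('/tmp/w2.npz',**c); print(bot.read_state()['tool_pos'],c['eye'])
cv2.imwrite('pics/w2.png',cv2.resize(c['color'][:,:,::-1],(780,585),interpolation=2))
h=cv2.cvtColor(c['color'],cv2.COLOR_RGB2HSV).astype(int);P=cloud(c)
for z0,z1 in((.018,.04),(-.01,.1)):
    m=(h[...,1]<45)&(h[...,2]>150)&(P[...,2]>z0)&(P[...,2]<z1)&(P[...,1]<-.12)
    k,l,s,ce=cv2.connectedComponentsWithStats(m.astype(np.uint8))
    for a in range(1,k):
        if s[a,4]>40:
            q=P[l==a]; u=np.argwhere(l==a)[:,::-1]
            t=q[abs(q[:,2]-np.percentile(q[:,2],90))<.003]
            r=cv2.minAreaRect((t[:,:2]*1e4).astype(np.float32)); print(ce[a],s[a,4],np.median(q,0).round(4),np.percentile(q[:,2],[5,50,95]).round(4),np.array(r[0])/1e4,np.array(r[1])/1e4,r[2])
# lid / cup from w1
c=dict(np.load('/tmp/w1.npz',allow_pickle=True));P=cloud(c);h=cv2.cvtColor(c['color'],cv2.COLOR_RGB2HSV).astype(int)
near=np.hypot(P[...,0]-.477,P[...,1]-.012)<.045
f=near&(P[...,2]>.008)&(h[...,2]<70); uv=np.argwhere(f)[:,::-1].astype(np.int32)
e=cv2.fitEllipse(cv2.convexHull(uv)); print('lid ellipse',e,plane(c,[e[0]],.016))
b=near&(P[...,2]>.027); q=P[b]; print('bar n',b.sum(),q.mean(0),np.percentile(q[:,2],[50,95])); 
r=cv2.minAreaRect((q[:,:2]*1e4).astype(np.float32)); print(np.array(r[0])/1e4,np.array(r[1])/1e4,r[2])
w,v=np.linalg.eigh(np.cov(q[:,:2].T)); print('axis deg',np.degrees(np.arctan2(v[1,1],v[0,1])))
rim=(P[...,2]>.078)&(P[...,2]<.1)&(abs(P[...,1])<.05)&(P[...,0]>.58)&(h[...,1]>150); q=P[rim]; print('rim',rim.sum(),q.mean(0),q.min(0),q.max(0)); 
(ce,ra)=cv2.minEnclosingCircle((q[:,:2]*1e4).astype(np.float32)); print(np.array(ce)/1e4,ra/1e4)
E
```

```text
[ 0.5109724  -0.18560937  0.30548403] [ 0.51036983 -0.11996926  0.27446452]
[257.94230769 237.66730769] 520 [ 0.5106 -0.2226  0.0241] [0.0213 0.0241 0.0253] [ 0.51060889 -0.22374792] [0.01734541 0.01841803] 0.29945501685142517
[332.58490566 247.03773585] 583 [ 0.5651 -0.2299  0.0218] [0.0194 0.0218 0.0232] [ 0.57231685 -0.23293125] [0.03718121 0.02612923] 35.14263916015625
[ 57.90335816 195.8586273 ] 22423 [ 3.429e-01 -1.954e-01  3.000e-04] [-0.0008  0.0003  0.0014] [ 0.33901074 -0.21572261] [0.21244084 0.0998063 ] 79.74116516113281
[464.19129324 205.12693653] 18009 [ 6.850e-01 -2.067e-01  4.000e-04] [-0.0008  0.0004  0.0015] [ 0.66315332 -0.21913267] [0.13053682 0.22748865] 11.491742134094238
[258.05342237 235.9081803 ] 599 [ 0.5106 -0.2212  0.0239] [0.0118 0.0239 0.0252] [ 0.51060889 -0.22374792] [0.01734541 0.01841803] 0.29945501685142517
[331.88818297 243.55654384] 787 [ 0.5655 -0.2273  0.0213] [0.01   0.0213 0.0231] [ 0.57231685 -0.23293125] [0.03718121 0.02612923] 35.14263916015625
[ 45.15503876 357.01550388] 129 [ 3.059e-01 -3.581e-01  3.000e-04] [-0.0008  0.0003  0.0013] [ 0.
[... 164 characters left out ...]
 -0.37161658] [0.04242537 0.0348169 ] 0.8946694731712341
[410.4122807  371.90225564] 798 [ 6.591e-01 -3.734e-01  3.000e-04] [-0.0008  0.0003  0.0013] [ 0.66557178 -0.36995964] [0.03355852 0.04381123] 88.68155670166016
lid ellipse ((256.0948486328125, 256.4190368652344), (322.38702392578125, 607.167724609375), 90.02471160888672) [[ 0.47368061 -0.1376362   0.016     ]]
bar n 16663 [ 0.47615242 -0.01510958  0.30775073] [0.31351799 0.32690439]
[ 0.4695394  -0.00727541] [0.05509228 0.06698401] 35.38719940185547
axis deg 179.12983467858905
rim 1730 [0.63905052 0.00558448 0.08408612] [ 0.60580469 -0.02620318  0.07803051] [0.67021306 0.03751266 0.08722016]
[0.63818442 0.00558335] 0.03280180969238281
```

View pics/w2.png

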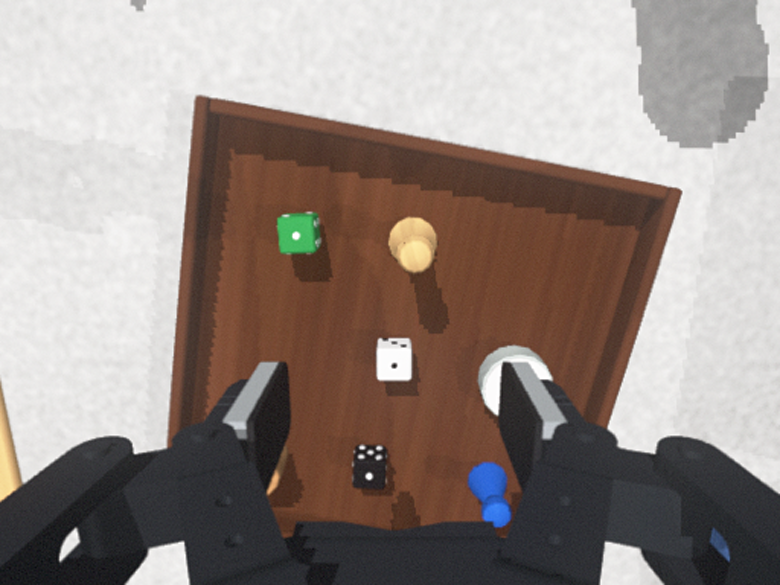

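Emit:
drive_tool(claw=[34,34,34,34,34,34,34,34], slide=[[0,-0.075,-0.06],[0,-0.075,-0.12],[0,-0.075,-0.12],[0,-0.075,-0.12],[0,-0.075,-0.18],[0,-0.075,-0.245],[0,-0.075,-0.245],[0,-0.075,-0.245]], yaw=[0,0,0,0,0,0,0,0])

```text
time: 2.92
tool_pos: [0.5106, -0.2227, 0.1827]
tcp_rot: [-2.212, -2.228, 0.001]
wrist_force: [0.3, 0.5, 0.9]
width: 0.399
grip_force: 0.0
```

Emit:
drive_tool(claw=[8,8,8,8,8,8], slide=[[0,0,0],[0,0,0],[0,0,0],[0,0,0],[0,0,0],[0,0,0]], yaw=[0,0,0,0,0,0], newtons=25)

```text
time: 3.42
tool_pos: [0.5123, -0.2244, 0.1852]
tcp_rot: [2.212, 2.224, 0.003]
wrist_force: [-0.8, 2.3, 7.5]
width: 0.204
grip_force: 28.3
```

Emit:
drive_tool(claw=[8,8,8,8,8,8,8,8], slide=[[0,0,0.08],[0,0,0.16],[0,0,0.24],[0.06,0.06,0.34],[0.11,0.13,0.35],[0.14,0.2,0.35],[0.176,0.27,0.35],[0.176,0.348,0.35]], yaw=[0,0,0,0,0,0,0,0])

```text
time: 4.08
tool_pos: [0.6001, -0.0589, 0.3604]
tcp_rot: [2.213, 2.222, 0.007]
wrist_force: [1.2, 0.7, 0.5]
width: 0.201
grip_force: 27.3
```

Emit:
drive_tool(claw=[8,8,8], slide=[[0,0,0],[0,0,0],[0,0,0]], yaw=[0,0,0])

```text
time: 4.33
tool_pos: [0.5975, -0.0596, 0.3577]
tcp_rot: [2.213, 2.228, -0.0]
wrist_force: [0.5, -0.6, 0.1]
width: 0.199
grip_force: 27.3
```

```bash
cat > meas.py <<'E'
from h import *
def circ(q): 
    A=np.c_[2*q[:,:2],np.ones(len(q))]; s=np.linalg.lstsq(A,(q[:,:2]**2).sum(1),rcond=None)[0]; return s[:2].round(4),np.sqrt(s[2]+s[0]**2+s[1]**2).round(4)
def outline(c,mask,z):
    k,l,s,_=cv2.connectedComponentsWithStats(mask.astype(np.uint8)); i=1+np.argmax(s[1:,4])
    cs,_=cv2.findContours((l==i).astype(np.uint8),0,1); p=cv2.convexHull(max(cs,key=len))[:,0].astype(float)
    return plane(c,p,z)
def scan(c):
    P=cloud(c);h=cv2.cvtColor(c['color'],cv2.COLOR_RGB2HSV).astype(int);Z=P[...,2]
    red=((h[...,0]<8)|(h[...,0]>172))&(h[...,1]>120)
    rim=red&(Z>.079)&(Z<.092)&(P[...,0]>.58); 
    if rim.sum()>50: print('rim z',np.median(P[rim][:,2]).round(4),'outline',circ(outline(c,rim,.085)),'cloud',P[rim].mean(0).round(4))
    near=(np.hypot(P[...,0]-.477,P[...,1]-.012)<.045)&(h[...,2]<110)
    f=near&(Z>.009)&(Z<.045); 
    if f.sum()>50:
        fl=f&(Z<.02); print('lid flange z',np.median(Z[fl]).round(4),circ(outline(c,f&(Z<.024),.016)))
        b=f&(Z>.026); q=P[b]; w,v=np.linalg.eigh(np.cov(q[:,:2].T)); r=cv2.minAreaRect((q[:,:2]*1e4).astype(np.float32))
        print('bar n',b.sum(),q.mean(0).round(4),'ztop',np.percentile(q[:,2],90).round(4),'axis',np.degrees(np.arctan2(v[1,1],v[0,1])).round(1),np.array(r[0])/1e4,np.array(r[1])/1e4,r[2])
E
python3 - <<'E'
from meas import *
s=bot.read_state();print(s['tool_pos'],s['width'],s['grip_force'])
for n in ['wrist','side','top']:
    c=shot(n);print(n,c['eye']);scan(c)
c=load('wrist');cv2.imwrite('pics/w3.png',cv2.resize(c['color'][:,:,::-1],(780,585),interpolation=2))
E
```

```text
[ 0.59746604 -0.05959854  0.35774288] 0.1994576425725819 27.313505709171295
wrist [0.59698138 0.00629841 0.32721266]
rim z 0.085 outline (array([0.6384, 0.005 ]), np.float64(0.0323)) cloud [0.6392 0.0062 0.0848]
lid flange z 0.0163 (array([0.4778, 0.0119]), np.float64(0.03))
bar n 800 [0.4784 0.0121 0.0331] ztop 0.0349 axis 111.9 [0.47758115 0.01194433] [0.01048208 0.04406081] 21.897945404052734
side [ 0.40733311 -0.75170367  0.64917974]
rim z 0.0834 outline (array([ 0.6342, -0.0015]), np.float64(0.0339)) cloud [6.361e-01 3.000e-04 8.310e-02]
lid flange z 0.0154 (array([0.4737, 0.0074]), np.float64(0.0308))
bar n 74 [0.4735 0.0062 0.0318] ztop 0.034 axis 111.9 [0.47312837 0.00856285] [0.00940551 0.04472888] 22.507997512817383
top [ 0.39933915 -0.0060598   1.21465974]
rim z 0.084 outline (array([0.6379, 0.0082]), np.float64(0.0297)) cloud [0.6387 0.0084 0.084 ]
```

View pics/w3.png

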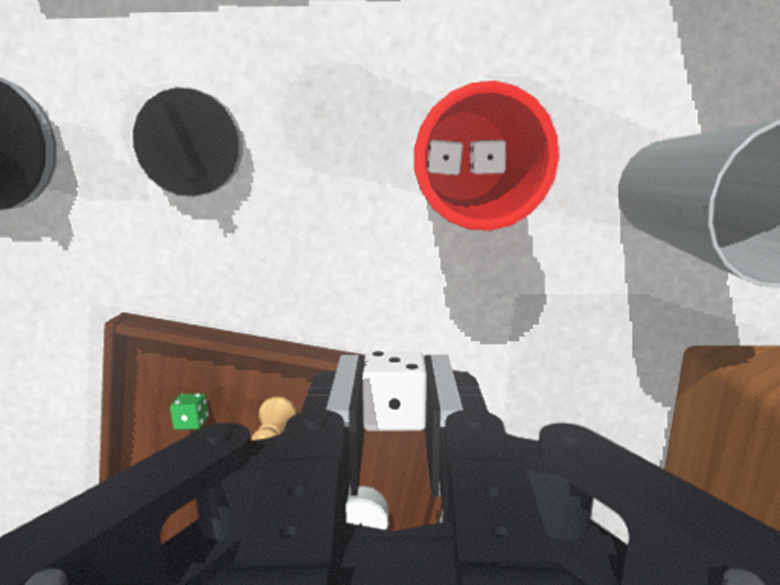

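Emit:
drive_tool(claw=[8,8,8,8,8,8,8,8], slide=[[0.04,0.065,0],[0.081,0.13,0],[0.081,0.13,-0.04],[0.081,0.13,-0.1],[0.081,0.13,-0.15],[0.081,0.13,-0.174],[0.081,0.13,-0.174],[0.081,0.13,-0.174]], yaw=[0,0,0,0,0,0,0,0])

```text
time: 5.15
tool_pos: [0.6379, 0.0042, 0.2697]
tcp_rot: [-2.216, -2.225, 0.002]
wrist_force: [0.8, 0.1, -0.6]
width: 0.203
grip_force: 27.3
```

Emit:
drive_tool(claw=[45,45,45,45,45,45,45,45], slide=[[0,0,0],[0,0,0],[0,0,0],[0,0,0],[0,0,0],[0,0,0.1],[-0.15,0,0.18],[-0.22,0,0.18]], yaw=[0,0,0,0,0,0,0,0])

```text
time: 5.82
tool_pos: [0.5657, 0.0052, 0.3519]
tcp_rot: [2.211, 2.224, 0.008]
wrist_force: [-0.2, 0.2, 1.3]
width: 0.531
grip_force: 0.0
```

```bash
python3 - <<'E'
from meas import *
s=bot.read_state();print(s['tool_pos'],s['width'],s['grip_force'],s['q'])
c=shot('wrist');scan(c)
t=shot('top')
cv2.imwrite('pics/w4.png',np.hstack([cv2.resize(c['color'][:,:,::-1],(512,384)),cv2.resize(t['color'][117:165,240:276,::-1],(288,384),interpolation=2)]))
E
```

```text
[0.56570146 0.00517855 0.35186172] 0.5306633588206321 0.0 [-3.48731408e-02  9.57278613e-02  1.90116937e+00 -5.13693181e-06
  1.13755276e+00 -4.06785293e-02]
rim z 0.0849 outline (array([0.6379, 0.0057]), np.float64(0.0326)) cloud [0.6389 0.0056 0.0845]
lid flange z 0.0162 (array([0.4776, 0.0124]), np.float64(0.0301))
bar n 701 [0.478  0.0129 0.0332] ztop 0.0349 axis 111.7 [0.47710586 0.01230077] [0.01072013 0.04393911] 21.774627685546875
```

View pics/w4.png

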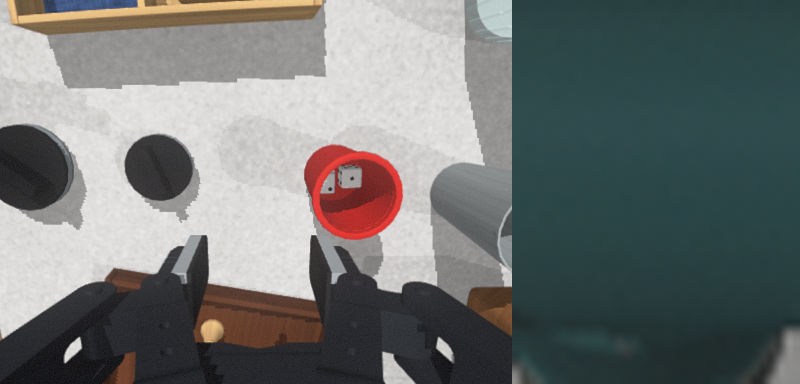

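Emit:
drive_tool(claw=[40,40,40,40,40,40,40,40], slide=[[-0.07,0.005,0],[-0.14,0.014,0],[-0.176,0.014,-0.03],[-0.176,0.014,-0.1],[-0.176,0.014,-0.17],[-0.176,0.014,-0.22],[-0.176,0.014,-0.22],[-0.176,0.014,-0.22]], yaw=[0.03,0.06,0.09,0.121,0.121,0.121,0.121,0.121])

```text
time: 6.58
tool_pos: [0.475, 0.0123, 0.2367]
tcp_rot: [-1.753, -2.604, 0.003]
wrist_force: [-0.4, 0.2, 0.3]
width: 0.467
grip_force: 0.0
```

```bash
python3 - <<'E'
from meas import *
s=bot.read_state();print(s['tool_pos'],bot.tip_reach,s['tcp_rot']); x=cv2.Rodrigues(s['tcp_rot'])[0][:,1]; print('closing az',np.degrees(np.arctan2(x[1],x[0])))
c=shot('wrist');scan(c)
E
```

```text
[0.47496711 0.01228966 0.23671639] 0.1734 [-1.75253535 -2.60350234  0.00312062]
closing az 22.1075843117548
lid flange z 0.0163 (array([0.4768, 0.0125]), np.float64(0.0301))
bar n 1494 [0.4763 0.0139 0.0339] ztop 0.0349 axis 112.4 [0.47675474 0.01255158] [0.00998386 0.04391664] 22.597673416137695
```

Emit:
drive_tool(claw=[40,40,40,0,0,0,0,0], slide=[[0.004,0,-0.05],[0.004,0,-0.077],[0.004,0,-0.077],[0.004,0,-0.077],[0.004,0,-0.077],[0.004,0,-0.077],[0.004,0,-0.077],[0.004,0,-0.077]], yaw=[0,0,0,0,0,0,0,0], newtons=60)

```text
time: 7.3
tool_pos: [0.4791, 0.0122, 0.2016]
tcp_rot: [1.752, 2.603, 0.003]
wrist_force: [-0.5, -0.2, 7.6]
width: 0.087
grip_force: 59.6
```

Emit:
drive_tool(claw=[0,0,0,0,0,0], slide=[[0,0,0],[0,0,0.04],[0,0,0.12],[0,0,0.2],[0,0,0.28],[0,0,0.28]], yaw=[0,0,0,0,0,0])

```text
time: 7.8
tool_pos: [0.4811, 0.0122, 0.3493]
tcp_rot: [1.746, 2.594, 0.014]
wrist_force: [1.5, 0.1, 0.3]
width: 0.087
grip_force: 58.8
```

Emit:
drive_tool(claw=[0,0,0,0,0,0,0,0], slide=[[0.08,0,0],[0.16,0,0],[0.24,-0.01,0],[0.314,-0.013,0],[0.314,-0.013,-0.04],[0.314,-0.013,-0.07],[0.314,-0.013,-0.07],[0.314,-0.013,-0.07]], yaw=[0,0,0,0,0,0,0,0])

```text
time: 8.47
tool_pos: [0.6341, 0.0057, 0.3032]
tcp_rot: [-1.753, -2.604, 0.002]
wrist_force: [-0.5, -0.3, -0.1]
width: 0.088
grip_force: 58.9
```

```bash
python3 - <<'E'
from meas import *
s=bot.read_state();T=s['tool_pos'];print(T,s['tcp_rot'])
ims=[]
for n in ['wrist','side']:
    c=shot(n);P=cloud(c);h=cv2.cvtColor(c['color'],cv2.COLOR_RGB2HSV).astype(int);Z=P[...,2]
    red=((h[...,0]<8)|(h[...,0]>172))&(h[...,1]>120); r=red&(Z>.07)&(Z<.095); print(n,'red',r.sum())
    if r.sum()>30: print('rim outline',circ(outline(c,r,.085)))
    zf=T[2]-.2016+.016; f=(h[...,2]<100)&(abs(Z-zf)<.012)&(abs(P[...,0]-.638)<.05)&(abs(P[...,1])<.06)
    print('flange',f.sum(),np.median(P[f],0),circ(outline(c,f,zf)))
    i=c['color'][:,:,::-1]; ims.append(cv2.resize(i,(400,300)) if n=='wrist' else cv2.resize(i[110:260,200:400],(400,300),interpolation=2))
cv2.imwrite('pics/w5.png',np.hstack(ims))
E
```

```text
[0.63405535 0.00572506 0.30319465] [-1.75310279e+00 -2.60402076e+00  2.37094710e-03]
wrist red 875
rim outline (array([0.6381, 0.006 ]), np.float64(0.0323))
flange 6015 [0.62425374 0.018777   0.11781322] (array([0.6329, 0.0075]), np.float64(0.03))
side red 207
rim outline (array([ 0.633 , -0.0079]), np.float64(0.0344))
flange 361 [ 0.62513795 -0.01015944  0.11803983] (array([ 0.6288, -0.0027]), np.float64(0.0338))
```

View pics/w5.png

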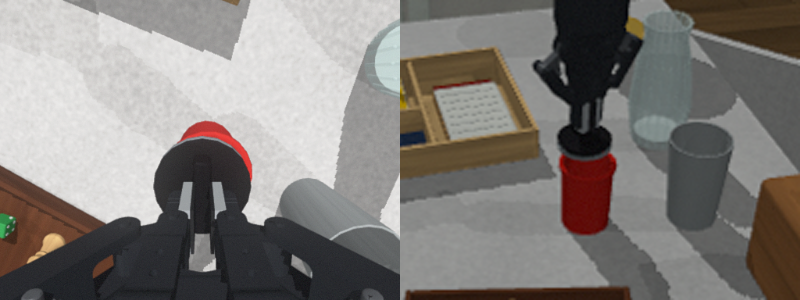

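Emit:
drive_tool(claw=[0,0,0,0,0,0], slide=[[0.01,-0.003,0],[0.01,-0.003,0],[0.01,-0.003,-0.015],[0.01,-0.003,-0.03],[0.01,-0.003,-0.042],[0.01,-0.003,-0.042]], yaw=[0,0,0,0,0,0])

```text
time: 9.07
tool_pos: [0.639, 0.0042, 0.2815]
tcp_rot: [-1.753, -2.605, 0.002]
wrist_force: [-0.6, -0.3, 0.3]
width: 0.089
grip_force: 58.9
```

Emit:
drive_tool(claw=[0,0,0,0,0,0], slide=[[0,0,-0.005],[0,0,-0.01],[0,0,-0.015],[0,0,-0.02],[0,0,-0.02],[0,0,-0.02]], yaw=[0,0,0,0,0,0])

```text
time: 9.57
tool_pos: [0.6406, 0.0042, 0.2779]
tcp_rot: [1.753, 2.604, 0.003]
wrist_force: [-6.6, -0.0, 17.9]
width: 0.089
grip_force: 61.3
```

Emit:
drive_tool(claw=[0,0,50,50,50,50,50,50], slide=[[0,0,0.01],[0,0,0.01],[0,0,0.01],[0,0,0.01],[0,0,0.02],[0,0,0.08],[-0.03,-0.02,0.16],[-0.05,-0.04,0.2]], yaw=[0,0,0,0,0,0,0,0])

```text
time: 10.23
tool_pos: [0.615, -0.0155, 0.3761]
tcp_rot: [1.752, 2.606, 0.002]
wrist_force: [0.0, -0.0, 0.7]
width: 0.588
grip_force: 0.0
```

Emit:
drive_tool(claw=[85,85,85], slide=[[0,-0.06,0],[0,-0.06,0],[0,-0.06,0]], yaw=[0,0,0])

```text
time: 10.48
tool_pos: [0.6145, -0.0469, 0.3738]
tcp_rot: [1.757, 2.604, 0.001]
wrist_force: [0.1, -0.1, -0.4]
width: 0.975
grip_force: 0.0
```

```bash
python3 - <<'E'
from meas import *
s=bot.read_state();T=s['tool_pos'];print(T,s['tcp_rot'],s['q'])
ims=[]
for n in ['wrist','side']:
    c=shot(n);P=cloud(c);h=cv2.cvtColor(c['color'],cv2.COLOR_RGB2HSV).astype(int);Z=P[...,2]
    red=((h[...,0]<8)|(h[...,0]>172))&(h[...,1]>120); r=red&(Z>.079)&(Z<.092); print(n,'red',r.sum())
    if r.sum()>30: print('rim z',np.median(Z[r]),'outline',circ(outline(c,r,.085)))
    f=(h[...,2]<110)&(Z>.08)&(Z<.101)&(np.hypot(P[...,0]-.638,P[...,1]-.006)<.04)
    q=P[f]; print('flange',f.sum(),'z',np.percentile(q[:,2],[10,50,90]).round(4),circ(outline(c,f,.092)))
    p=np.linalg.lstsq(np.c_[q[:,:2]-[.638,.006],np.ones(len(q))],q[:,2],rcond=None)[0]; print('tilt',p)
    b=(h[...,2]<110)&(Z>.104)&(Z<.12)&(np.hypot(P[...,0]-.638,P[...,1]-.006)<.04); print('bar z',np.percentile(P[b][:,2],[50,90]))
    i=c['color'][:,:,::-1]; ims.append(cv2.resize(i,(400,300)) if n=='wrist' else cv2.resize(i[110:260,200:400],(400,300),interpolation=2))
cv2.imwrite('pics/w6.png',np.hstack(ims))
# box: top view felt & rim
c=shot('top');P=cloud(c);h=cv2.cvtColor(c['color'],cv2.COLOR_RGB2HSV).astype(int);Z=P[...,2]
w=(Z>.03)&(Z<.06)&(P[...,1]>.1)&(P[...,1]<.42)&(P[...,0]>.3)&(P[...,0]<.65)&(h[...,0]>8)&(h[...,0]<25)
r=cv2.minAreaRect(plane(c,np.argwhere(w)[:,::-1],.045)[:,:2].astype(np.float32)*1000); print('box',r,w.sum())
E
```

```text
[ 0.61453153 -0.04686732  0.37380827] [1.75681924e+00 2.60375661e+00 5.20415683e-04] [-1.16538102e-01  1.74796494e-01  1.76948734e+00  3.03282684e-05
  1.19664172e+00 -5.00224294e-01]
wrist red 572
rim z 0.08523978964268042 outline (array([0.6383, 0.005 ]), np.float64(0.0322))
flange 4328 z [0.0914 0.0923 0.0932] (array([0.6395, 0.0051]), np.float64(0.03))
tilt [-0.00127076  0.00301263  0.09234268]
bar z [0.10998838 0.11095782]
side red 107
rim z 0.08358860130242196 outline (array([ 0.6338, -0.0045]), np.float64(0.0318))
flange 388 z [0.0834 0.0909 0.0942] (array([ 0.6326, -0.0066]), np.float64(0.0363))
tilt [0.02179242 0.12551124 0.09191445]
bar z [0.10850335 0.10993133]
box ((491.75921630859375, 247.99514770507812), (230.40982055664062, 233.08433532714844), 3.18815016746521) 1260
```

View pics/w6.png

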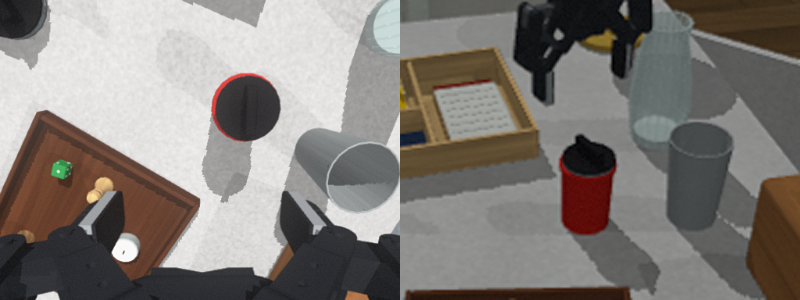

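Emit:
drive_tool(claw=[85,85,85,85,85,85,85,85], slide=[[0.02,0.05,0],[0.048,0.105,0],[0.048,0.105,-0.06],[0.048,0.105,-0.12],[0.048,0.105,-0.18],[0.048,0.105,-0.23],[0.048,0.105,-0.272],[0.048,0.105,-0.272]], yaw=[0,0,0,0,0,0,0,0])

```text
time: 11.3
tool_pos: [0.6355, 0.0079, 0.2304]
tcp_rot: [-1.747, -2.599, 0.01]
wrist_force: [-1.0, -0.4, -0.3]
width: 0.997
grip_force: 0.0
```

Emit:
drive_tool(claw=[85,50,50,50,50,50,50], slide=[[0,0,0],[0,0,0],[0,0,0],[0,0,0],[0,0,0],[0,0,0],[0,0,0]], yaw=[0,0,0,0,0,0,0], newtons=50)

```text
time: 11.88
tool_pos: [0.6398, 0.0067, 0.24]
tcp_rot: [1.753, 2.603, 0.004]
wrist_force: [-0.5, -0.5, 6.2]
width: 0.753
grip_force: 56.0
```

Emit:
drive_tool(claw=[50,50,50,50,50,50,50,50], slide=[[0,0,0.03],[0,0,0.1],[0,0,0.18],[-0.07,0.03,0.24],[-0.14,0.06,0.26],[-0.21,0.09,0.26],[-0.28,0.12,0.26],[-0.35,0.15,0.26]], yaw=[0,0,0,0,0,0,0,0])

```text
time: 12.55
tool_pos: [0.4617, 0.082, 0.3678]
tcp_rot: [1.755, 2.605, 0.001]
wrist_force: [-0.8, 0.7, -1.5]
width: 0.757
grip_force: 56.0
```

Emit:
drive_tool(claw=[50,50,50,50,50], slide=[[-0.07,0.037,0],[-0.07,0.037,0],[-0.07,0.037,0],[-0.07,0.037,0],[-0.07,0.037,0]], yaw=[0,0,0,0,0])

```text
time: 12.97
tool_pos: [0.4296, 0.1, 0.3679]
tcp_rot: [1.754, 2.605, 0.001]
wrist_force: [0.0, 0.2, -1.6]
width: 0.756
grip_force: 56.2
```

```bash
python3 - <<'E'
from meas import *
s=bot.read_state();T=s['tool_pos'];print(T,s['width'],s['grip_force'],s['wrist_force'])
c=shot('wrist');np.savez('/tmp/w7.npz',**c);P=cloud(c);h=cv2.cvtColor(c['color'],cv2.COLOR_RGB2HSV).astype(int);Z=P[...,2]
f=(h[...,0]>100)&(h[...,0]<130)&(h[...,1]>80)&(Z>-.01)&(Z<.02)&(P[...,0]<.52)
k,l,st,_=cv2.connectedComponentsWithStats(f.astype(np.uint8)); i=1+np.argmax(st[1:,4]); uv=np.argwhere(l==i)[:,::-1]
q=plane(c,uv,.005)[:,:2]; print('felt z',np.median(Z[l==i]),st[i]); print(cv2.minAreaRect((q*1000).astype(np.float32)), q.min(0),q.max(0))
w=(Z>.038)&(Z<.052)&(P[...,1]>.1); qq=P[w]; print('rim z',np.median(qq[:,2]),qq[:,:2].min(0),qq[:,:2].max(0))
# wall tops near the well
np.save('/tmp/rim.npy',qq)
side=shot('side')
cv2.imwrite('pics/w7.png',np.hstack([cv2.resize(c['color'][:,:,::-1],(460,345)),cv2.resize(side['color'][:,:,::-1][70:250,90:267],(339,345),interpolation=2)]))
E
```

```text
[0.42955257 0.09997138 0.36791053] 0.7557832770075079 56.23606380075216 [ 0.00990973  0.17308134 -1.63902975]
felt z 0.00581926178144393 [ 233   27  121  125 9421]
((430.3636779785156, 180.6531219482422), (89.13285827636719, 89.15007019042969), 3.2529568672180176) [0.38367531 0.13445199] [0.47696365 0.22734633]
rim z 0.04432876210543166 [0.37648024 0.12714489] [0.61342162 0.27301946]
```

View pics/w7.png

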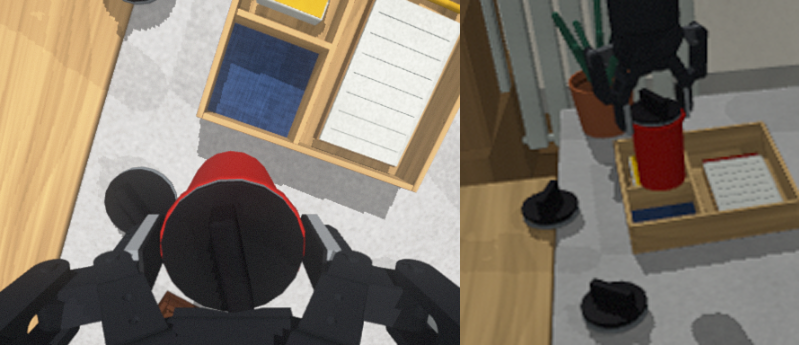

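Emit:
drive_tool(claw=[50,50,50,50,50,50,50,50], slide=[[0.002,0.08,0],[0.002,0.164,0],[0.002,0.164,0],[0.002,0.164,-0.05],[0.002,0.164,-0.11],[0.002,0.164,-0.17],[0.002,0.164,-0.22],[0.002,0.164,-0.22]], yaw=[0,0,0,0,0,0,0,0])

```text
time: 13.73
tool_pos: [0.4275, 0.1809, 0.2518]
tcp_rot: [-1.751, -2.6, 0.014]
wrist_force: [-1.2, 0.5, -2.5]
width: 0.751
grip_force: 56.5
```

Emit:
drive_tool(claw=[50,50,50,50,50,50], slide=[[0,0,0],[0,0,0],[0,0,-0.01],[0,0,-0.02],[0,0,-0.02],[0,0,-0.02]], yaw=[0,0,0,0,0,0])

```text
time: 14.23
tool_pos: [0.4297, 0.1822, 0.2478]
tcp_rot: [1.754, 2.606, 0.001]
wrist_force: [-0.1, -0.3, -1.6]
width: 0.754
grip_force: 56.6
```

Emit:
drive_tool(claw=[50,50,50,50], slide=[[0,0,-0.002],[0,0,-0.004],[0,0,-0.006],[0,0,-0.006]], yaw=[0,0,0,0])

```text
time: 14.57
tool_pos: [0.4299, 0.1823, 0.2451]
tcp_rot: [1.754, 2.606, 0.0]
wrist_force: [-2.3, -0.7, 3.7]
width: 0.753
grip_force: 57.0
```

Contact. Release and rise.

Emit:
drive_tool(claw=[70,75,85,85,85,85,85,85], slide=[[0,0,0],[0,0,0],[0,0,0],[0,0,0],[0,0,0],[0,0,0.03],[0,0,0.08],[0,0,0.14]], yaw=[0,0,0,0,0,0,0,0])

```text
time: 15.23
tool_pos: [0.4285, 0.1818, 0.313]
tcp_rot: [-1.753, -2.604, 0.006]
wrist_force: [1.0, -0.6, 0.2]
width: 0.996
grip_force: 0.0
```

Emit:
drive_tool(claw=[85,85,85,85,85,85], slide=[[0,0,0.08],[0,-0.05,0.14],[0.03,-0.13,0.14],[0.05,-0.2,0.14],[0.05,-0.2,0.14],[0.05,-0.2,0.14]], yaw=[0,0,0,0,0,0])

```text
time: 15.73
tool_pos: [0.455, 0.0806, 0.3845]
tcp_rot: [1.76, 2.602, 0.001]
wrist_force: [-0.3, 0.0, 0.8]
width: 0.993
grip_force: 0.0
```

```bash
python3 - <<'E'
from meas import *
s=bot.read_state();print(s['time'],s['tool_pos'],s['width'])
ims=[]
for n in ['wrist','side']:
    c=shot(n);P=cloud(c);h=cv2.cvtColor(c['color'],cv2.COLOR_RGB2HSV).astype(int);Z=P[...,2]
    nr=np.hypot(P[...,0]-.43,P[...,1]-.18)<.045
    red=((h[...,0]<8)|(h[...,0]>172))&(h[...,1]>120)&nr&(Z>.08)
    f=(h[...,2]<110)&nr&(Z>.088)&(Z<.104); b=(h[...,2]<110)&nr&(Z>.105); q=P[f]
    print(n,'rim',np.median(Z[red]),'flange',np.median(q[:,2]),circ(outline(c,f,.097)),'bar',np.percentile(Z[b],90))
    print('tilt',np.linalg.lstsq(np.c_[q[:,:2]-[.43,.18],np.ones(len(q))],q[:,2],rcond=None)[0])
    ims.append(c['color'][:,:,::-1])
cv2.imwrite('pics/w8.png',np.hstack([cv2.resize(i,(400,300)) for i in ims]))
E
```

```text
15.7333 [0.45495428 0.08058651 0.3845341 ] 0.9925733807646148
wrist rim 0.09035704094496344 flange 0.09729117542636179 (array([0.4285, 0.1807]), np.float64(0.0302)) bar 0.35405941012123215
tilt [-0.00032009  0.00619944  0.09719487]
side rim 0.08792254302969366 flange 0.09567347609887777 (array([0.4257, 0.1688]), np.float64(0.0346)) bar 0.11485181836601172
tilt [-0.02025163  0.07393382  0.09591082]
```

View pics/w8.png

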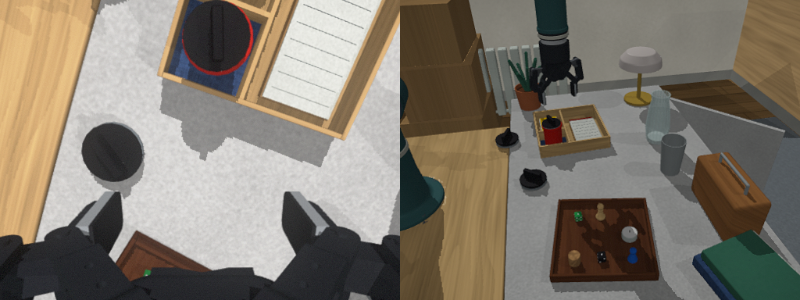

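The closed cup stands upright in the well: rim at 90 mm, flange top at 97 mm (so the lid is still home), no tilt. The tray holds its other six items, undisturbed, and the arm is clear.

```bash
python3 -c "
from workcell import bot
print(bot.finish_job())"
```

```text
the job is handed in; nothing more can be done
None
```

The stray white die went into the red cup, the lid was pressed fully home, and the closed cup now stands upright in the games box's empty well; I handed the job in at about 16 s, and the three dice together inside the cup are inferred rather than seen, since the last view before the lid went on showed only two.

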